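# Load the tape dispenser

### The job

Load the desk tape dispenser: lift its rod out by the wooden handle, thread the held rod through the tape rolls standing in one caddy and lift them off, thread the rolls of the other caddy onto it in the same way, and lay the rod with all four rolls back in the two notches of the dispenser, as it lay before, with the rolls hanging between the two cheeks. Do not drop a roll, and do not push or tip the tumbler, candle jar, reed diffuser or pen pot. Let go of the rod at the end.

Things in the scene. Friction and masses are not known exactly. Their poses are not given: they have to be found in the camera images.
- rod: wooden handle 45 mm long (x), 16 wide (y), 24 high, with a round steel rod 12 mm thick, 180 mm long on its front; 80 g. Origin at the handle's centre; x along the rod: handle x = -22.5 to 22.5 mm, tip at 202.5. Starts level in the dispenser's notches, handle towards the robot, axis 68 mm up. Four hung rolls pull its tip down with 0.17 N m: grip firmly (about 50 N).
- dispenser: fixed black stand, base 168 x 64 x 10 mm. Origin under its middle, on the desk; x along the rod, away from the robot (within 0.25 rad). Two cheeks 6 mm thick, 56 wide at x = -75 and 75 mm, each with an open notch at y = 0: floor 62 mm up, 15 wide, flaring to 35 at the top, 87 up. Rod laid in it: axis z = 68, handle centre x = -109.5, rolls hanging between the cheeks.
- caddy_a: fixed wooden caddy 60 (x) x 72 mm (y). Origin under its middle, on the desk; x points away from the robot (within 0.25 rad). Two slots in line along x, floors 16 mm up. Three 4 mm partitions at x = -28, 0, 28 reach z = 50 mm, each with an open-topped notch (y -14 to 14, down to z = 28) that lets a rod through. Rolls have 2 mm play and lift straight up. Holds roll1 at x = -14, roll2 at 14; hole centres z = 44.
- caddy_b: fixed wooden caddy 60 (x) x 72 mm (y). Origin under its middle, on the desk; x points away from the robot (within 0.25 rad). Two slots in line along x, floors 16 mm up. Three 4 mm partitions at x = -28, 0, 28 reach z = 50 mm, each with an open-topped notch (y -14 to 14, down to z = 28) that lets a rod through. Rolls have 2 mm play and lift straight up. Holds roll3 at x = -14, roll4 at 14; hole centres z = 44.
- roll1: roll of paper tape, a ring 56 mm outside, 20 mm wide, with an open cardboard core hole of 25 mm, about 35 g. Origin at the centre of the hole; its x axis is the axis of the hole (y and z turn as it rolls). It stands on edge, loose, in the near slot of caddy_a.
- roll2: roll of paper tape, a ring 56 mm outside, 20 mm wide, with an open cardboard core hole of 25 mm, about 35 g. Origin at the centre of the hole; its x axis is the axis of the hole (y and z turn as it rolls). It stands on edge, loose, in the far slot of caddy_a.
- roll3: roll of paper tape, a ring 56 mm outside, 20 mm wide, with an open cardboard core hole of 25 mm, about 35 g. Origin at the centre of the hole; its x axis is the axis of the hole (y and z turn as it rolls). It stands on edge, loose, in the near slot of caddy_b.
- roll4: roll of paper tape, a ring 56 mm outside, 20 mm wide, with an open cardboard core hole of 25 mm, about 35 g. Origin at the centre of the hole; its x axis is the axis of the hole (y and z turn as it rolls). It stands on edge, loose, in the far slot of caddy_b.
- tumbler: bystander: loose ceramic tumbler, 68 mm across the mouth, 80 mm tall; origin under its centre.
- candle: bystander: loose glass candle jar, 64 mm across, 70 mm tall (wick to 79 mm); origin under its centre.
- diffuser: bystander: loose glass reed diffuser, bottle 60 mm across and 90 mm tall, reeds spread to 55 mm across and reach 217 mm; origin under its centre.
- penpot: bystander: loose steel pen pot, 68 mm across and 100 mm tall, pens reach 170 mm; origin under its centre.
Mind the look-alikes: they are no part of the job. Leave any blue or green look-alike of the dispenser alone.

How it is judged:
On the way, in this order (a step that is already met when the one before it is completed fails the run):
1. both rolls of one caddy hang threaded on the rod, lifted clear of the slots (centres more than 72 mm above the desk) ((((x of roll1 in the frame of rod between 0.025 and 0.2 m and y of roll1 in the frame of rod between -0.011 and 0.011 m and z of roll1 in the frame of rod between -0.011 and 0.011 m and height (world z) of roll1 above 0.072 m) and (x of roll2 in the frame of rod between 0.025 and 0.2 m and y of roll2 in the frame of rod between -0.011 and 0.011 m and z of roll2 in the frame of rod between -0.011 and 0.011 m and height (world z) of roll2 above 0.072 m)) or ((x of roll3 in the frame of rod between 0.025 and 0.2 m and y of roll3 in the frame of rod between -0.011 and 0.011 m and z of roll3 in the frame of rod between -0.011 and 0.011 m and height (world z) of roll3 above 0.072 m) and (x of roll4 in the frame of rod between 0.025 and 0.2 m and y of roll4 in the frame of rod between -0.011 and 0.011 m and z of roll4 in the frame of rod between -0.011 and 0.011 m and height (world z) of roll4 above 0.072 m)))), for 0.2 s.
2. all four rolls hang threaded on the rod, lifted clear of the slots (centres more than 72 mm above the desk) (x of roll1 in the frame of rod between 0.025 and 0.2 m and y of roll1 in the frame of rod between -0.011 and 0.011 m and z of roll1 in the frame of rod between -0.011 and 0.011 m and height (world z) of each of roll1, roll2, roll3, roll4 above 0.072 m and x of roll2 in the frame of rod between 0.025 and 0.2 m and y of roll2 in the frame of rod between -0.011 and 0.011 m and z of roll2 in the frame of rod between -0.011 and 0.011 m and x of roll3 in the frame of rod between 0.025 and 0.2 m and y of roll3 in the frame of rod between -0.011 and 0.011 m and z of roll3 in the frame of rod between -0.011 and 0.011 m and x of roll4 in the frame of rod between 0.025 and 0.2 m and y of roll4 in the frame of rod between -0.011 and 0.011 m and z of roll4 in the frame of rod between -0.011 and 0.011 m), for 0.2 s.
At the end, for the whole second after the job is handed in: The rod rests in both dispenser notches (axis 63-72 mm up, within 6 mm sideways and 0.07 rad, mid-handle 95-124 mm before the dispenser's middle); all four rolls are threaded on it (within 11 mm of its axis), centres within 68 mm of the dispenser's middle along it; all at rest (z of rod in the frame of dispenser between 0.063 and 0.072 m and y of rod in the frame of dispenser between -0.006 and 0.006 m and x of rod in the frame of dispenser between -0.124 and -0.095 m and angle between the x axis of rod and the x axis of dispenser, either way round below 0.07 rad and linear speed of rod below 0.02 m/s and x of roll1 in the frame of rod between 0.025 and 0.2 m and y of roll1 in the frame of rod between -0.011 and 0.011 m and z of roll1 in the frame of rod between -0.011 and 0.011 m and x of roll1 in the frame of dispenser between -0.068 and 0.068 m and linear speed of each of roll1, roll2, roll3, roll4 below 0.03 m/s and x of roll2 in the frame of rod between 0.025 and 0.2 m and y of roll2 in the frame of rod between -0.011 and 0.011 m and z of roll2 in the frame of rod between -0.011 and 0.011 m and x of roll2 in the frame of dispenser between -0.068 and 0.068 m and x of roll3 in the frame of rod between 0.025 and 0.2 m and y of roll3 in the frame of rod between -0.011 and 0.011 m and z of roll3 in the frame of rod between -0.011 and 0.011 m and x of roll3 in the frame of dispenser between -0.068 and 0.068 m and x of roll4 in the frame of rod between 0.025 and 0.2 m and y of roll4 in the frame of rod between -0.011 and 0.011 m and z of roll4 in the frame of rod between -0.011 and 0.011 m and x of roll4 in the frame of dispenser between -0.068 and 0.068 m); the robot touches nothing.
It fails at once if the tumbler is pushed more than 30 mm or tipped over (distance of tumbler from where it was at the start of the episode above 0.03 m or angle between tumbler's own z axis and vertical above 0.35 rad).
It fails at once if the candle jar is pushed more than 30 mm or tipped over (distance of candle from where it was at the start of the episode above 0.03 m or angle between candle's own z axis and vertical above 0.35 rad).
It fails at once if the reed diffuser is pushed more than 30 mm or tipped over (distance of diffuser from where it was at the start of the episode above 0.03 m or angle between diffuser's own z axis and vertical above 0.35 rad).
It fails at once if the pen pot is pushed more than 30 mm or tipped over (distance of penpot from where it was at the start of the episode above 0.03 m or angle between penpot's own z axis and vertical above 0.35 rad).
It fails at once if a roll is dropped (its centre falls below 22 mm above the desk) (height (world z) of any of roll1, roll2, roll3, roll4 below 0.022 m).
It also fails if it takes over 72 s, if anything falls off the work surface, if the arm or the gripper's body presses on something with over 40 N, if the wrist force passes 120 N, or if a joint passes its speed limit or range.

### The arm

A 6-joint arm with a two-finger parallel gripper is mounted at the origin on the work surface. World frame = base frame: x ahead of the robot, y to its left, z up, the work surface at z = 0. Lengths are in m, angles in rad, forces in N, time in s.
With the tool pointing down it reaches from about 0.25 to 0.775 m from the base axis. Payload 4 kg.
Tool frame: the origin (TCP) lies on the centre line of the jaws, within the pads' length; the fingertips stand 25 mm ahead of it and the grasp point (between the pads) lies 6 mm ahead of it (manip.tip_extent is the distance from the TCP to the fingertips, in m); z points along the fingers, y is the line along which they close (so a half turn about z gives the same grasp; the last joint's range is limited). The gripper opens to 94 mm and grips with 3 to 60 N. Pads are 16 mm wide; open, the fingers measure 119 mm over their backs; the gripper's body (75 mm by 177 mm) begins 78 mm behind the grasp point.
Start: joints at [1.21, 0.087, 1.371, -0, 1.684, -0.103], TCP at [0.14, 0.532, 0.231] pointing down, gripper open.
Joint ranges: [-3.1, 3.1], [-0.76, 2.03], [0.27, 2.55], [-1.08, 4.22], [0.17, 2.65], [-2.57, 2.57]. Speed limits (rad/s): [2.79, 2.79, 3.14, 3.14, 3.14, 3.14].

### API

Orientations are given as a unit quaternion [x, y, z, w].
In Python, from bench import manip, imaging, nets gives the robot as it stands. The module is installed in compiled form; this text tells all that it offers.
- The arm moves only by the tool step_arm, never from a script. Its argument "rows" is one flat list of numbers, 4 for each row, row after row: the shift along the world's x, y, z as a fraction of full scale, then the turn about the world's z as a fraction of full scale. In form: [tx, ty, tz, twist, tx, ty, tz, twist, ...]. A call has 1 to 12 rows; each row shifts and turns the commanded pose from where the row before left it; what a row does not reach is not made up. Full scale, the value 1, is 20 mm for a shift and 0.15 rad for a turn. A row lasts 1/10 s, in which the tool goes at most 50 mm and 8.59 degrees, less where a joint would pass 70% of its speed; a pose out of reach is approached as far as the arm can. A call with a number of a shift or a turn outside -1 to 1 is refused whole. A call with a gripper value outside its range is refused whole. "claw" is the gripper's target within -1 to 1 (fully open at 1, half-way at 0, shut at -1), set as the call begins (left out, the last holds). The fingers move at their own pace and stop on an object; the grip force is fixed at half the most. Time passes only in rows, so rows that do not move let the fingers close. It gives the time, the measured TCP pose, the force, the opening and the grip force at its end, in the units of the state.
- manip.get_obs(): the state, without advancing time (a new reading comes with each control period).
- imaging.snapshot(name): name is "side" or "top" or "wrist"; returns a dict with "img" (384x512x3 uint8, red, green, blue), "vertical_fov" (degrees; the focal length in pixels is half the picture's height over the tangent of half this angle, whatever the lens; pixels are square), "cx", "cy" (the principal point, pixels), "position" and "orientation" of the camera in the world. Camera axes: x right, y up, looking along -z (the intrinsics and any distortion apply to the point x, -y, -z); pixel columns grow to the right and rows downward; lengths in m; the calibration is good to about 2 mm. A picture is of the moment at which its call begins. There is no depth.
- manip.close_job(): hands the job in; it is judged then, once.
Trained networks look in a picture, given as the dict that the camera call returned (one of the last four; its "shot" number tells which), for a name from the list of things; names that differ only in an ending like _2 or _b are one class to them, and where a whole thing is asked for, a point or a joint stands for the part that bears it (a point fixed in the world has none). Each returns a list of dicts, best first, with "conf" (0 to 1); they miss things now and then, are a little off and sometimes report something else, mostly with a low value. They report only what shows in the picture. A call takes as long as a camera call. They do not tell look-alikes from the thing itself.
- nets.recognise(picture, target): "location" ([x, y, z] in m, in the coordinates of the camera as it stood for that picture, good to about 4 mm: the middle of the surface that is visible of it).
- nets.silhouettes(picture, target): "region" (384x512 bool, what is visible of it).
The state is a dict: "clock": time; "joint_positions": joint angles; "joint_velocities": joint speeds; "tau": joint torques, N m; "position": TCP position; "eef_rot": TCP orientation; "force": force on the tool from outside, world axes, zero at the start; "torque": the same for the moment, N m; "grip_width": opening from 0.0 (shut) to 1.0 (fully open); "grasp_force": force on a finger pad.
Only numpy, scipy, OpenCV 4.12 (cv2) and the standard library are available. Lean on these libraries where they do the work, as an engineer would, in place of code of your own. Each camera call takes 0.05 s, during which the arm holds its last target. There are 200 camera calls.

## Working session

There is one attempt and no reset: what is moved stays moved. The work goes in short steps, Python scripts to look and compute and a tool call to move; the robot and the scene stay as the last step left them, time stands still between calls to the robot, and variables do not carry over. Pictures are saved under pics/ and viewed, at most 10 in all, crops included, and the job is handed in when it is done.

Besides the shell and the picture viewer there is one more tool, called as name(argument=value, ...) on one line, values as JSON. step_arm: Moves the arm, as the interface text tells. Shift numbers are shares of 20 mm and turn numbers shares of 0.15 rad, none past 1 either way. Its arguments: {"type":"object","properties":{"rows":{"type":"array","items":{"type":"number","minimum":-1,"maximum":1}},"claw":{"type":"number"}},"required":["rows"]}

```bash
mkdir -p pics
cat > h.py <<'E'
from bench import manip, imaging, nets
import numpy as np, cv2
from scipy.spatial.transform import Rotation as R
def snap(n):
    return imaging.snapshot(n)
def save(s,f): cv2.imwrite('pics/'+f,s['img'][:,:,::-1])
def world(s,p): return R.from_quat(s['orientation']).apply(p)+np.array(s['position'])
def F(s): return 192/np.tan(np.radians(s['vertical_fov'])/2)
def ray(s,u,v,z):
    f=F(s); d=R.from_quat(s['orientation']).apply([(u-s['cx'])/f,-(v-s['cy'])/f,-1]); o=np.array(s['position'])
    return o+d*(z-o[2])/d[2]
def proj(s,p):
    f=F(s); c=R.from_quat(s['orientation']).inv().apply(np.array(p)-s['position']); return s['cx']+f*c[0]/-c[2], s['cy']-f*c[1]/-c[2]
E
python3 - <<'E'
from h import *
np.set_printoptions(precision=4,suppress=True)
print(manip.get_obs())
for n in ('top','side'):
    s=snap(n); save(s,n+'0.png'); print(n,[(k,v) for k,v in s.items() if k!='img'])
    for t in ['rod','dispenser','caddy_a','roll1','tumbler','candle','diffuser','penpot']:
        for r in nets.recognise(s,t): print(t,round(r['conf'],2),world(s,r['location']),proj(s,world(s,r['location'])))
E
```

```text
{'clock': 0.0, 'joint_positions': array([ 1.2099,  0.0879,  1.3722, -0.    ,  1.6836, -0.1031]), 'joint_velocities': array([-0.0002,  0.0012, -0.0007, -0.0003,  0.0023,  0.0009]), 'tau': array([  0.0003, -34.0174, -30.2431,   0.0719,   0.0328,  -0.0001]), 'position': array([0.1401, 0.5314, 0.2293]), 'eef_rot': array([ 0.1286,  0.9917, -0.0011, -0.0002]), 'force': array([-0.3175,  0.2259,  0.1589]), 'torque': array([-0.03  , -0.0038,  0.0068]), 'grasp_force': 0.0, 'grip_width': 1.0014819446635708}
top [('vertical_fov', 44.7416906637222), ('cx', 252.16650531319655), ('cy', 192.64925353073568), ('position', array([ 0.4344, -0.0933,  1.1712])), ('orientation', array([ 0.0556, -0.05  , -0.7035,  0.7068])), ('shot', 1)]
rod 0.94 [ 0.5879 -0.2643  0.0762] (np.float64(328.2548462501213), np.float64(197.7189930712304))
dispenser 0.95 [ 0.6254 -0.2568  0.0122] (np.float64(321.0420422513937), np.float64(186.44568322914287))
dispenser 0.88 [ 0.6313 -0.4425  0.0123] (np.float64(395.0133933079451), np.float64(184.41267809482676))
dispenser 0.68 [ 0.3907 -0.345   0.0119] (np.float64(358.85846170473
[... 2392 characters left out ...]
1 0.57 [0.6587 0.0039 0.0628] (np.float64(207.79981603644848), np.float64(189.6687909563955))
roll1 0.57 [0.6114 0.2514 0.0583] (np.float64(124.63239407948764), np.float64(280.12301883725434))
tumbler 0.97 [0.5761 0.145  0.0495] (np.float64(182.24696796213198), np.float64(257.5800109863785))
candle 0.67 [ 0.5693 -0.1241  0.0704] (np.float64(277.3908523247708), np.float64(177.4545199603765))
candle 0.6 [ 0.6243 -0.2622  0.0062] (np.float64(295.95901859158965), np.float64(152.71939143778897))
diffuser 0.96 [0.7831 0.1578 0.0647] (np.float64(115.55709605984742), np.float64(197.35267391204908))
penpot 0.96 [ 0.7426 -0.1472  0.0892] (np.float64(230.85960198225754), np.float64(128.58797215562043))
```

View pics/top0.png

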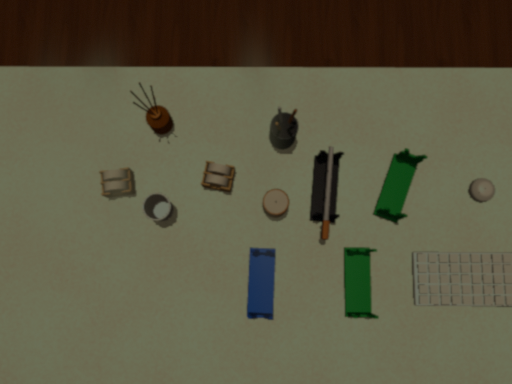

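View pics/side0.png

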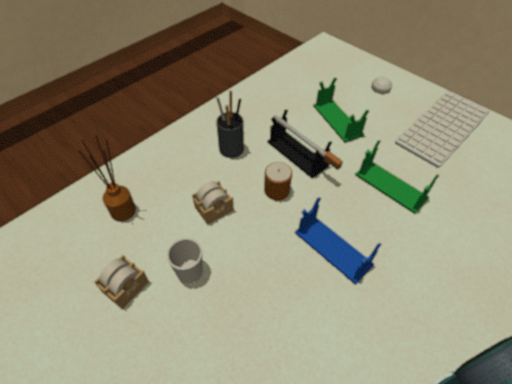

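Top view: the black dispenser with the rod is at about (325,187), handle at (326,230) and tip at (331,148). The caddies are at (117,181) and (218,176); the blue and green stands are the decoys. Next I move over the left caddy for a close look.

step_arm(rows=[1, -0.9, 0.5, 0.15, 1, -0.9, 0.5, 0.15, 1, -0.9, 0.5, 0.15, 1, -0.9, 0.5, 0.15, 1, -0.9, 0.5, 0.15, 1, -0.9, 0.5, 0.15, 1, -0.9, 0.5, 0.15, 1, -0.9, 0.5, 0.15, 1, -0.9, 0.5, 0.15, 1, -0.9, 0.5, 0.15, 1, -0.9, 0, 0.15, 0, 0, 0, 0], claw=1)

```text
clock: 2.1
position: [0.3621, 0.3322, 0.3308]
eef_rot: [0.007, 1.0, -0.0, 0.001]
force: [-0.3, 0.3, -0.6]
grip_width: 1.001
grasp_force: 0.0
```

Run:
```python
from h import *
np.set_printoptions(precision=4,suppress=True)
o=manip.get_obs();print(o['position'],R.from_quat(o['eef_rot']).as_matrix()[:,1])
s=snap('wrist'); save(s,'w1.png'); print([(k,v) for k,v in s.items() if k!='img'], R.from_quat(s['orientation']).as_matrix())
for c in [(0,0),(512,0),(0,384),(512,384)]: print(ray(s,*c,0.05))
```

```text
[0.3621 0.3322 0.3308] [ 0.0144  0.9999 -0.0002]
[('vertical_fov', 64.08441050049579), ('cx', 256.29080328425044), ('cy', 195.88691590938575), ('position', array([0.2853, 0.3328, 0.4847])), ('orientation', array([-0.0947, -0.0931,  0.6954,  0.7062])), ('shot', 3)] [[ 0.0154 -0.9646 -0.2632]
 [ 0.9999  0.0148  0.0042]
 [-0.0001 -0.2632  0.9647]]
[0.145  0.0143 0.05  ]
[0.1548 0.6546 0.05  ]
[ 0.7409 -0.1264  0.05  ]
[0.7546 0.7766 0.05  ]
```

View pics/w1.png

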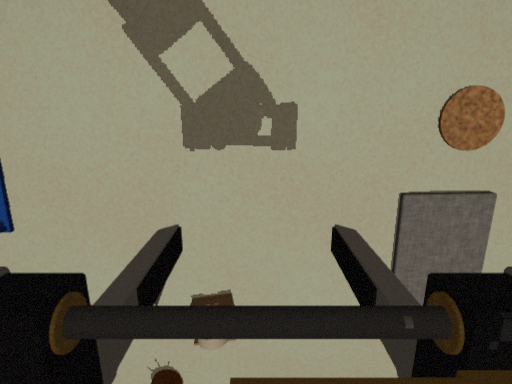

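The caddy shows up at (213,315) behind the gripper bar, so I move to put it in the clear upper part of the view.

step_arm(rows=[1, -0.3, 0, 0, 1, -0.3, 0, 0, 1, -0.3, 0, 0, 1, -0.3, 0, 0, 1, -0.3, 0, 0, 1, -0.3, 0, 0, 1, -0.3, 0, 0, 1, -0.3, 0, 0, 1, -0.3, 0, 0, 1, -0.3, 0, 0, 1, -0.3, 0, 0, 1, -0.3, 0, 0])

```text
clock: 3.35
position: [0.6009, 0.2623, 0.3301]
eef_rot: [0.005, 1.0, 0.0, -0.0]
force: [-0.9, -0.2, 1.0]
grip_width: 0.998
grasp_force: 0.0
```

step_arm(rows=[1, -0.3, -0.5, 0, 1, -0.3, -0.5, 0, 0.8, -0.3, -0.5, 0, 0, 0, -0.5, 0, 0, 0, -0.5, 0, 0, 0, 0, 0, 0, 0, 0, 0])

```text
clock: 4.05
position: [0.6554, 0.2444, 0.2809]
eef_rot: [0.005, 1.0, 0.0, -0.0]
force: [0.4, 0.6, -0.6]
grip_width: 0.999
grasp_force: 0.0
```

```bash
cat > fit.py <<'E'
from h import *
from scipy.optimize import minimize
def box(x0,x1,y0,y1,z0,z1): return np.array([[x,y,z] for x in(x0,x1) for y in(y0,y1) for z in(z0,z1)])
def disc(xc,zc,r=.028,w=.01):
    a=np.linspace(0,2*np.pi,24); return np.array([[xc+s*w,r*np.cos(t),zc+r*np.sin(t)] for s in(-1,1) for t in a])
CADDY=[box(-.03,.03,-.036,.036,0,.016)]+[box(x-.002,x+.002,s*.014,s*.036,0.016,.05) for x in(-.028,0,.028) for s in(-1,1)]
ROLLS=[disc(-.014,.044),disc(.014,.044)]
DISP=[box(-.084,.084,-.032,.032,0,.01)]+[box(x-.003,x+.003,-.028,.028,0,.062) for x in(-.075,.075)]+[box(x-.003,x+.003,min(s*.0125,s*.028),max(s*.0125,s*.028),.06,.087) for x in(-.075,.075) for s in(-1,1)]
a=np.linspace(0,2*np.pi,12)
ROD=[box(-.0225,.0225,-.008,.008,-.012,.012),np.array([[x,.006*np.cos(t),.006*np.sin(t)] for x in(.0225,.2025) for t in a])]
def render(s,parts,q,z=0,k=4):
    f=F(s);Rc=R.from_quat(s['orientation']);m=np.zeros((384*k,512*k),np.uint8)
    for P in parts:
        P=R.from_euler('z',q[2]).apply(P)+[q[0],q[1],z]
        c=Rc.inv().apply(P-np.array(s['position']))
        uv=np.c_[s['cx']+f*c[:,0]/-c[:,2],s['cy']-f*c[:,1]/-c[:,2]]
        h=cv2.convexHull(((uv+.5)*k).astype(np.int32)); cv2.fillConvexPoly(m,h,255)
    return cv2.resize(m,(512,384),interpolation=cv2.INTER_AREA)/255.
def fit(views,parts,q0,z=0):
    def cost(d):
        q=np.array(q0)+d*[.01,.01,.1]; c=0
        for s,m in views:
            r=render(s,parts,q,z); c+=np.abs(r-m).sum()/max(m.sum(),1)
        return c
    best=min((minimize(cost,np.array(d0),method='Nelder-Mead',options=dict(initial_simplex=np.array(d0)+np.array([[0,0,0],[.6,0,0],[0,.6,0],[0,0,1]]),xatol=.01,fatol=1e-4)) for d0 in([0,0,0],[0,0,1.],[0,0,-1.])),key=lambda r:r.fun)
    return np.array(q0)+best.x*[.01,.01,.1],best.fun
def mask(s,names,near,tol=60):
    "union of silhouettes whose centroid lies near pixel of world point"
    u=np.array(proj(s,near)); out=np.zeros((384,512),bool); info=[]
    for n in names:
        for r in nets.silhouettes(s,n):
            g=r['region']
            if g.sum()<20: continue
            v,uu=np.nonzero(g); d=np.hypot(uu.mean()-u[0],v.mean()-u[1])
            if d<tol and r['conf']>.3: out|=g; info.append((n,round(r['conf'],2),int(g.sum()),round(uu.mean()),round(v.mean())))
    return out,info
E
python3 - <<'E'
from fit import *
np.set_printoptions(precision=4,suppress=True)
print(manip.get_obs()['position'])
s=snap('wrist'); save(s,'w2.png')
m,i=mask(s,['caddy_a','roll1'],[.625,.24,.04],50); print(i,proj(s,[.625,.24,.04]))
q,f=fit([(s,m)],CADDY+ROLLS,[.625,.24,0]); print('wrist',q,f)
im=s['img'].copy(); r=render(s,CADDY+ROLLS,q)>.5
for mm,c in((m,(255,0,0)),(r,(0,255,0))):
    cs,_=cv2.findContours(mm.astype(np.uint8),cv2.RETR_LIST,cv2.CHAIN_APPROX_NONE); cv2.drawContours(im,cs,-1,c,1)
cv2.imwrite('pics/w2o.png',cv2.resize(im[60:260,150:370],None,fx=3,fy=2.9)[:,:,::-1])
E
```

```text
[0.6554 0.2444 0.2809]
[('caddy_a', 0.76, 818, 261, 149), ('roll1', 0.94, 839, 261, 144), ('roll1', 0.68, 880, 264, 166)] (np.float64(252.9878527531848), np.float64(150.06258090342766))
wrist [0.6303 0.2522 0.138 ] 0.11699011492653821
```

View pics/w2o.png

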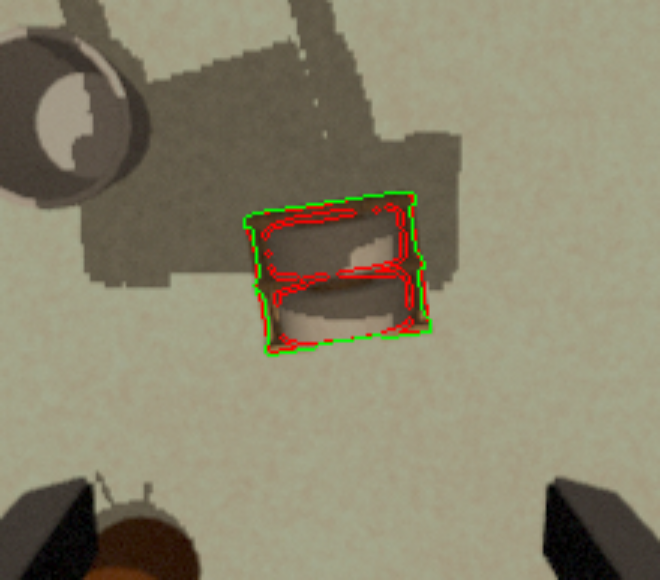

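The fit outline matches the caddy at about (335,275) in the crop, giving (0.630, 0.252, yaw 0.138). Now the second caddy.

step_arm(rows=[0, -1, 0, 0, 0, -1, 0, 0, 0, -1, 0, 0, 0, -1, 0, 0, 0, -1, 0, 0, 0, -1, 0, 0, 0, -1, 0, 0, 0, -1, 0, 0, 0, -1, 0, 0, 0, -1, 0, 0, 0, -1, 0, 0, 0, -0.8, 0, 0])

```text
clock: 5.4
position: [0.656, 0.0056, 0.2805]
eef_rot: [0.006, 1.0, -0.0, 0.0]
force: [-0.1, 0.7, 0.2]
grip_width: 0.999
grasp_force: 0.0
```

step_arm(rows=[0, 0, 0, 0, 0, 0, 0, 0])

```text
clock: 5.6
position: [0.6562, 0.0076, 0.2805]
eef_rot: [0.005, 1.0, 0.0, -0.0]
force: [0.5, -0.9, 0.2]
grip_width: 0.997
grasp_force: 0.0
```

Run:
```python
from fit import *
np.set_printoptions(precision=4,suppress=True)
s=snap('wrist')
m,i=mask(s,['caddy_a','roll1'],[.63,.0,.04],50); print(i,proj(s,[.63,.0,.04]))
m=cv2.morphologyEx(m.astype(np.uint8),cv2.MORPH_CLOSE,np.ones((7,7)))>0
q,f=fit([(s,m)],CADDY+ROLLS,[.63,.0,0]); print('wrist',q,f)
im=s['img'].copy(); r=render(s,CADDY+ROLLS,q)>.5
for mm,c in((m,(255,0,0)),(r,(0,255,0))):
    cs,_=cv2.findContours(mm.astype(np.uint8),cv2.RETR_LIST,cv2.CHAIN_APPROX_NONE); cv2.drawContours(im,cs,-1,c,1)
cv2.imwrite('pics/w3o.png',cv2.resize(im[60:260,150:370],None,fx=3,fy=2.9)[:,:,::-1])
```

```text
[('caddy_a', 0.98, 1076, 253, 161), ('roll1', 0.86, 913, 253, 157), ('roll1', 0.6, 875, 253, 160)] (np.float64(250.44161658747512), np.float64(153.4077232429151))
wrist [ 0.6462  0.0008 -0.1898] 0.5116683064508114
```

View pics/w3o.png

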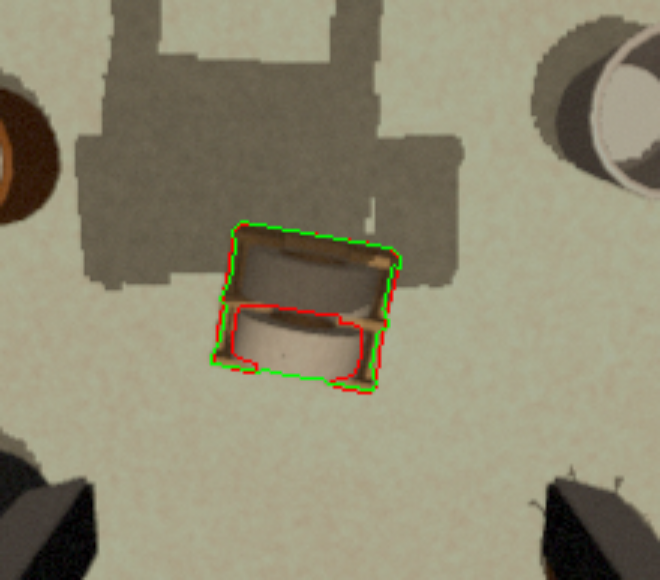

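step_arm(rows=[0, -1, 0, 0, 0, -1, 0, 0, 0, -1, 0, 0, 0, -1, 0, 0, 0, -1, 0, 0, 0, -1, 0, 0, 0, -1, 0, 0, 0, -1, 0, 0, 0, -1, 0, 0, 0, -1, 0, 0, 0, -1, 0, 0, 0, -1, 0, 0])

```text
clock: 6.95
position: [0.6562, -0.2339, 0.2805]
eef_rot: [0.005, 1.0, 0.0, 0.0]
force: [0.0, 0.1, -0.1]
grip_width: 1.003
grasp_force: 0.0
```

step_arm(rows=[-0.5, -0.8, 0, 0, 0, 0, 0, 0, 0, 0, 0, 0])

```text
clock: 7.25
position: [0.6459, -0.2484, 0.2808]
eef_rot: [0.005, 1.0, 0.0, 0.0]
force: [1.4, 0.7, -0.3]
grip_width: 1.005
grasp_force: 0.0
```

Run:
```python
from fit import *
np.set_printoptions(precision=4,suppress=True)
print(manip.get_obs()['position'])
s=snap('wrist'); im=s['img'].copy()
for n,P,z,q0 in (('rod',ROD,.068,[.51,-.268,0]),('dispenser',DISP+[p+[-.1095,0,.068] for p in ROD],0,[.622,-.26,0])):
    m,i=mask(s,['rod'] if n=='rod' else ['dispenser','rod'],[.61,-.26,.05],90); print(i)
    m=cv2.morphologyEx(m.astype(np.uint8),cv2.MORPH_CLOSE,np.ones((3,3)))>0
    q,f=fit([(s,m)],P,q0,z); print(n,q,f)
    r=render(s,P,q,z)>.5
    for mm,c in((m,(255,0,0)),(r,(0,255,0))):
        cs,_=cv2.findContours(mm.astype(np.uint8),cv2.RETR_LIST,cv2.CHAIN_APPROX_NONE); cv2.drawContours(im,cs,-1,c,1)
cv2.imwrite('pics/w4o.png',cv2.resize(im[:290,120:400],None,fx=2.05,fy=2.05)[:,:,::-1])
```

```text
[ 0.6459 -0.2484  0.2808]
[('rod', 0.82, 2123, 243, 123)]
rod [ 0.513  -0.2576 -0.0909] 0.08359978942118533
[('dispenser', 0.78, 4991, 243, 154), ('rod', 0.82, 2123, 243, 123)]
dispenser [ 0.6215 -0.2671 -0.0904] 0.03568067383772327
```

View pics/w4o.png

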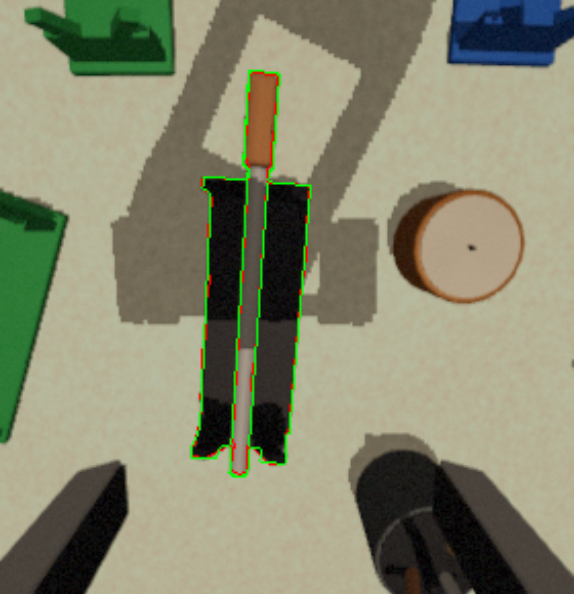

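The fits agree: rod handle at (0.513, -0.258), dispenser at (0.6215, -0.267), yaw -0.091. The right caddy is at (0.646, 0.001, -0.19). Next I grasp the handle slightly forward of its centre.

step_arm(rows=[-1, -0.1, -0.5, -0.1, -1, -0.1, -0.5, -0.1, -1, -0.1, -0.5, -0.1, -1, -0.1, -0.5, -0.1, -1, -0.1, -0.5, -0.14, -1, 0, -0.5, 0, -0.25, 0, -0.5, 0, 0, 0, -1, 0, 0, 0, -1, 0, 0, 0, -1, 0, 0, 0, -1, 0], claw=0.1)

```text
clock: 8.55
position: [0.5221, -0.2576, 0.1297]
eef_rot: [0.045, 0.999, 0.0, 0.0]
force: [-0.4, 0.3, -0.3]
grip_width: 0.551
grasp_force: 0.0
```

step_arm(rows=[0, 0, -0.8, 0, 0, 0, -0.8, 0, 0, 0, -0.8, 0, 0, 0, -0.4, 0, 0, 0, 0, 0, 0, 0, 0, 0])

```text
clock: 9.15
position: [0.5219, -0.2581, 0.075]
eef_rot: [0.045, 0.999, -0.0, 0.0]
force: [0.3, 0.1, 0.2]
grip_width: 0.553
grasp_force: 0.0
```

step_arm(rows=[0, 0, 0, 0, 0, 0, 0, 0, 0, 0, 0, 0, 0, 0, 0, 0, 0, 0, 0, 0, 0, 0, 0, 0, 0, 0, 0, 0, 0, 0, 0, 0], claw=-1)

```text
clock: 9.95
position: [0.5213, -0.2582, 0.0747]
eef_rot: [0.046, 0.999, -0.0, 0.0]
force: [0.4, 0.0, 1.0]
grip_width: 0.168
grasp_force: 30.0
```

step_arm(rows=[0, 0, 0.2, 0, 0, 0, 0.5, 0, 0, 0, 0.8, 0, 0, 0, 0.8, 0, 0, 0, 0.8, 0, 0, 0, 0.8, 0, 0, 0, 0.6, 0, 0, 0, 0, 0, 0, 0, 0, 0])

```text
clock: 10.85
position: [0.5212, -0.2582, 0.1646]
eef_rot: [0.046, 0.999, -0.0, 0.0]
force: [-0.3, 0.3, -0.8]
grip_width: 0.166
grasp_force: 30.0
```

```bash
cat > chk.py <<'E'
from fit import *
import sys
np.set_printoptions(precision=4,suppress=True)
# estimate rod pose: fit x,y,yaw,z,pitch(positive = tip down) over the views
def fitrod(views,q0):
    def cost(d):
        q=np.array(q0)+np.array(d)*[.01,.01,.05,.01,.05]
        P=[R.from_euler('y',q[4]).apply(p) for p in ROD]
        return sum(np.abs(render(s,P,q[:3],q[3])-m).sum()/m.sum() for s,m in views)
    sim=np.vstack([np.zeros(5),np.eye(5)*.5])
    r=minimize(cost,np.zeros(5),method='Nelder-Mead',options=dict(initial_simplex=sim,xatol=.01,fatol=1e-4,maxiter=400))
    return np.array(q0)+r.x*[.01,.01,.05,.01,.05],r.fun
def rodviews(names,pt):
    v=[];
    for n in names:
        s=snap(n)
        for r in nets.silhouettes(s,'rod'):
            g=r['region'];
            if g.sum()<20: continue
            w,u=np.nonzero(g); p=proj(s,pt)
            print(n,round(r['conf'],2),int(g.sum()),u.mean().round(),w.mean().round(),np.round(p))
            if r['conf']>.3 and np.hypot(u.mean()-p[0],w.mean()-p[1])<40: v.append((s,g)); break
    return v
E
python3 - <<'E'
from chk import *
o=manip.get_obs();p=o['position'];print(o['grip_width'],o['grasp_force'],o['force'],o['torque'])
v=rodviews(['top','side'],p+[.08,-.01,0])
for x in v: print(fitrod([x],[.513,-.2576,-.09,p[2]-.006,0]))
if len(v)>1: print(fitrod(v,[.513,-.2576,-.09,p[2]-.006,0]))
save(v[-1][0],'s2.png')
E
```

```text
0.16552063255071697 29.996177852153778 [-0.2876  0.3399 -0.7715] [0.0426 0.0887 0.0499]
top 0.52 240 115.0 186.0 [336. 186.]
side 0.79 283 316.0 115.0 [312. 108.]
(array([ 0.5137, -0.2541, -0.1138,  0.1585,  0.0279]), np.float64(1.3488948936465044))
```

View pics/s2.png

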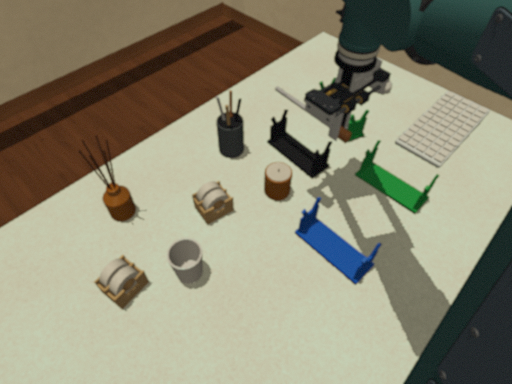

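Rod is held at (340,125), apparently parallel to the dispenser. I'll carry it, tip pulled back from the pens, to in front of the left caddy.

step_arm(rows=[-0.5, 0, 0, 0, -0.95, 0, 0, 0, -0.95, 0, 0, 0, -0.95, 0, 0, 0, -0.95, 0.5, 0, 0, -0.95, 0.8, 0, 0, -0.95, 1, 0, 0, -0.45, 1, 0, 0, 0, 1, 0, 0, 0, 1, 0, 0, 0, 1, 0, 0, 0, 1, 0, 0])

```text
clock: 12.25
position: [0.3873, -0.1113, 0.1642]
eef_rot: [0.046, 0.999, 0.0, -0.0]
force: [0.2, -0.3, -1.0]
grip_width: 0.167
grasp_force: 30.0
```

step_arm(rows=[0, 1, 0, 0.12, 0, 1, 0, 0.12, 0, 1, 0, 0.12, 0, 1, 0, 0.12, 0, 1, 0, 0.12, 0, 1, 0, 0.12, 0, 1, 0, 0.12, 0, 1, 0, 0.12, 0, 1, 0, 0.12, 0, 1, 0, 0.12, 0, 1, 0, 0.12, 0, 1, 0, 0.12])

```text
clock: 13.45
position: [0.3875, 0.1283, 0.1642]
eef_rot: [-0.063, 0.998, -0.0, -0.0]
force: [0.1, -0.0, -1.1]
grip_width: 0.165
grasp_force: 30.0
```

step_arm(rows=[0, 1, 0, 0.09, 0, 1, 0, 0, 0, 1, 0, 0, 0, 0.7, 0, 0, 0, 0.5, 0, 0, 0, 0.34, 0, 0, 0, 0, -0.5, 0, 0, 0, -0.5, 0, 0, 0, 0, 0, 0, 0, 0, 0])

```text
clock: 14.45
position: [0.3878, 0.218, 0.1437]
eef_rot: [-0.069, 0.998, -0.0, -0.001]
force: [0.4, -0.1, -0.9]
grip_width: 0.169
grasp_force: 30.0
```

```bash
cat >> chk.py <<'E'
def tcp():
    o=manip.get_obs(); y=R.from_quat(o['eef_rot']).as_matrix()[:,1]; return o['position'],np.arctan2(-y[0],y[1]),o
E
python3 - <<'E'
from chk import *
p,a,o=tcp(); print(p,a)
u=np.array([np.cos(a),np.sin(a),0]); h=p-.0082*u; 
v=rodviews(['top','side'],p+.1*u)
q0=[h[0],h[1],a,p[2]-.0067,0]; print(q0)
for x in v: print(fitrod([x],q0))
E
```

```text
[0.3878 0.218  0.1437] 0.1374307086270227
top 0.34 198 124.0 186.0 [108. 238.]
side 0.6 185 215.0 343.0 [166. 301.]
[np.float64(0.3797200730353404), np.float64(0.2168619800269472), np.float64(0.1374307086270227), np.float64(0.13697009140633465), 0]
```

step_arm(rows=[0, 0, -0.8, 0, 0, 0, -0.8, 0, 0, 0, -0.8, 0, 0, 0, -0.8, 0, 0, 0, -0.8, 0, 0, 0, -0.65, 0, 0, 0, 0, 0, 0, 0, 0, 0])

```text
clock: 15.45
position: [0.3884, 0.2187, 0.0518]
eef_rot: [-0.069, 0.998, 0.0, 0.0]
force: [0.5, 0.0, -0.2]
grip_width: 0.169
grasp_force: 30.0
```

Run:
```python
from chk import *
p,a,o=tcp(); print(p,a,o['force'])
u=np.array([np.cos(a),np.sin(a),0]); h=p-.0082*u
print('caddy rel',[np.array([.6303,.2522])-h[:2]]@np.array([[np.cos(a),-np.sin(a)],[np.sin(a),np.cos(a)]]))
out=[]
for n,b in(('top',(70,150,160,270)),('side',(80,230,240,380))):
    s=snap(n); im=s['img'].copy()
    k=3; x0,y0,x1,y1=b[0],b[1],b[2],b[3]
    c=cv2.resize(im[y0:y1,x0:x1],None,fx=k,fy=k,interpolation=cv2.INTER_CUBIC)
    for z,col in((p[2]-.0067,(0,255,0)),):
        for d in(.0225,.2025):
            for sgn in(-1,1):
                q=h+u*d+np.array([-u[1],u[0],0])*.006*sgn; q[2]=z
                pt=proj(s,q); cv2.circle(c,(int((pt[0]+.5-x0)*k),int((pt[1]+.5-y0)*k)),2,col,-1)
    for d in(-.014,.014):
        q=np.array([.6303+d*.9905,.2522+d*.1376,.044]);pt=proj(s,q);cv2.circle(c,(int((pt[0]+.5-x0)*k),int((pt[1]+.5-y0)*k)),2,(255,0,0),-1)
    out.append(c)
H=max(c.shape[0] for c in out); out=[cv2.copyMakeBorder(c,0,H-c.shape[0],0,0,cv2.BORDER_CONSTANT) for c in out]
I=np.hstack(out); print(I.shape); cv2.imwrite('pics/ov1.png',I[:,:,::-1])
```

```text
[0.3884 0.2187 0.0518] 0.13815346702166045 [ 0.5081  0.0095 -0.1754]
caddy rel [[ 0.2524 -0.0001]]
(450, 750, 3)
```

View pics/ov1.png

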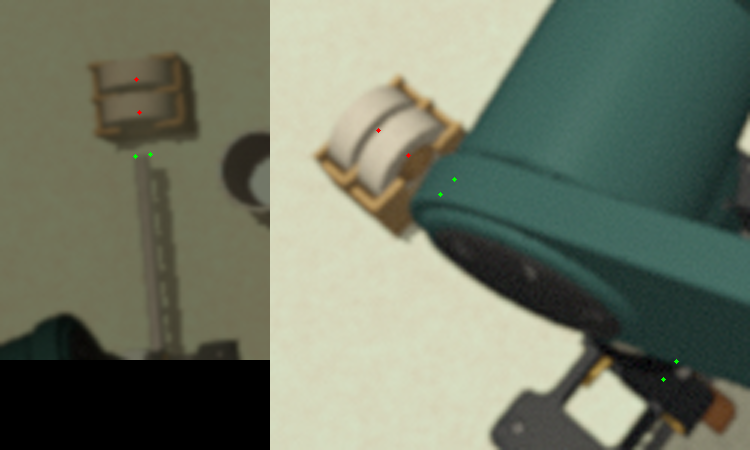

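step_arm(rows=[0.5, 0.07, 0, 0, 0.5, 0.07, 0, 0, 0.5, 0.07, 0, 0, 0.5, 0.07, 0, 0, 0.5, 0.07, 0, 0, 0.5, 0.07, 0, 0, 0.5, 0.07, 0, 0, 0.5, 0.07, 0, 0, 0, 0, 0, 0])

```text
clock: 16.45
position: [0.4696, 0.23, 0.0516]
eef_rot: [-0.069, 0.998, 0.0, 0.0]
force: [0.2, -0.3, -1.6]
grip_width: 0.168
grasp_force: 30.0
```

step_arm(rows=[0.5, 0.07, 0, 0, 0.5, 0.07, 0, 0, 0.5, 0.07, 0, 0, 0.5, 0.07, 0, 0, 0.5, 0.07, 0, 0, 0.5, 0.07, 0, 0, 0.5, 0.07, 0, 0, 0.5, 0.07, 0, 0, 0.5, 0.07, 0, 0, 0.5, 0.07, 0, 0, 0.2, 0.03, 0, 0, 0, 0, 0, 0])

```text
clock: 17.65
position: [0.5728, 0.2445, 0.0514]
eef_rot: [-0.069, 0.998, 0.0, -0.0]
force: [-0.7, 0.0, -0.1]
grip_width: 0.168
grasp_force: 30.0
```

step_arm(rows=[0, 0, 0.15, 0, 0, 0, 0.15, 0, 0, 0, 0.15, 0, 0, 0, 0.2, 0, 0, 0, 0.3, 0, 0, 0, 0.4, 0, 0, 0, 0.5, 0, 0, 0, 0.5, 0, 0, 0, 0.5, 0, 0, 0, 0.5, 0, 0, 0, 0.3, 0, 0, 0, 0, 0])

```text
clock: 18.85
position: [0.573, 0.2447, 0.1262]
eef_rot: [-0.069, 0.998, 0.0, 0.001]
force: [-0.4, -0.0, -1.4]
grip_width: 0.171
grasp_force: 30.0
```

step_arm(rows=[0, 0, 0.3, 0, 0, 0, 0.4, 0, 0, 0, 0.3, 0, 0, 0, 0, 0, 0, 0, 0, 0])

```text
clock: 19.35
position: [0.5723, 0.2445, 0.1448]
eef_rot: [-0.069, 0.998, 0.0, 0.0]
force: [0.1, 0.0, -1.2]
grip_width: 0.166
grasp_force: 30.0
```

```bash
cat > ov.py <<'E'
from chk import *
import sys
f=sys.argv[1]; p,a,o=tcp(); print(p,a,o['force'],o['torque'],o['grip_width'])
u=np.array([np.cos(a),np.sin(a),0]); h=p-.0082*u; out=[]; c0=h+u*.11
for n in('top','side'):
    s=snap(n)
    if n=='side' or 1:
        for r in nets.recognise(s,'roll1'):
            w=world(s,r['location'])-h; print(n,'roll',round(r['conf'],2),'along %.3f lat %.3f z %.3f'%(w@u,w[1]*u[0]-w[0]*u[1],w[2]+h[2]))
    t=proj(s,c0); x0=int(np.clip(t[0]-62,0,512-125)); y0=int(np.clip(t[1]-75,0,384-150)); k=3
    c=cv2.resize(s['img'][y0:y0+150,x0:x0+125],None,fx=k,fy=k,interpolation=cv2.INTER_CUBIC)
    for d in(.0225,.2025):
        for sg in(-1,1):
            q=h+u*d+np.array([-u[1],u[0],0])*.006*sg; q[2]=p[2]-.0067
            pt=proj(s,q); cv2.circle(c,(int((pt[0]+.5-x0)*k),int((pt[1]+.5-y0)*k)),2,(0,255,0),-1)
    out.append(c)
cv2.imwrite('pics/'+f,np.hstack(out)[:,:,::-1])
E
python3 ov.py ov2.png
```

```text
[0.5723 0.2445 0.1448] 0.13824187313599112 [ 0.1422  0.046  -1.2418] [0.0197 0.0827 0.003 ] 0.16633695948233218
top roll 0.69 along 0.063 lat -0.252 z 0.064
top roll 0.57 along 0.080 lat -0.007 z 0.154
top roll 0.54 along 0.031 lat -0.250 z 0.068
side roll 0.68 along 0.051 lat 0.016 z 0.139
```

View pics/ov2.png

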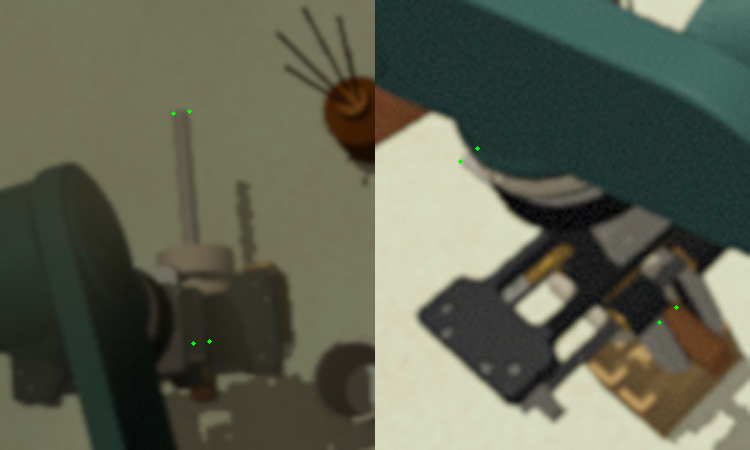

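Both rolls hang on the rod: the caddy in the right half is empty, and the roll is at (195,260) with the tip at its predicted spot (181,112). Step 1 looks done. Next, gently to the front of the right caddy.

step_arm(rows=[-0.2, 0, 0, 0, -0.4, 0, 0, 0, -0.6, 0, 0, 0, -0.8, 0, 0, 0, -0.8, 0, 0, 0, -0.8, 0, 0, 0, -0.8, -0.2, 0, -0.05, -0.8, -0.4, 0, -0.1, -0.8, -0.6, 0, -0.2, -0.8, -0.8, 0, -0.2, -0.8, -0.8, 0, -0.2, -0.5, -0.8, 0, -0.2])

```text
clock: 20.75
position: [0.4081, 0.172, 0.1445]
eef_rot: [0.002, 1.0, 0.0, -0.0]
force: [-0.2, -0.4, -1.6]
grip_width: 0.167
grasp_force: 30.0
```

step_arm(rows=[-0.3, -0.8, 0, -0.2, -0.15, -0.8, 0, -0.2, 0, -0.8, 0, -0.2, 0, -0.8, 0, -0.2, 0, -0.8, 0, -0.2, 0, -0.8, 0, -0.2, 0, -0.6, 0, -0.04, 0, -0.4, 0, 0, 0, -0.25, 0, 0, 0, -0.18, 0, 0, 0, 0, 0, 0, 0, 0, 0, 0])

```text
clock: 21.95
position: [0.4012, 0.0481, 0.1445]
eef_rot: [0.095, 0.995, 0.0, -0.0]
force: [-0.4, 0.5, -0.9]
grip_width: 0.166
grasp_force: 30.0
```

step_arm(rows=[0, 0, -0.2, 0, 0, 0, -0.4, 0, 0, 0, -0.6, 0, 0, 0, -0.6, 0, 0, 0, -0.6, 0, 0, 0, -0.6, 0, 0, 0, -0.6, 0, 0, 0, -0.5, 0, 0, 0, -0.4, 0, 0, 0, -0.17, 0, 0, 0, 0, 0, 0, 0, 0, 0])

```text
clock: 23.15
position: [0.4016, 0.0478, 0.0515]
eef_rot: [0.095, 0.995, 0.0, 0.0]
force: [0.5, 0.3, -1.5]
grip_width: 0.171
grasp_force: 30.0
```

```bash
cat > rel.py <<'E'
from chk import *
import sys
c=np.array(eval(sys.argv[1])); p,a,o=tcp(); u=np.array([np.cos(a),np.sin(a)]); h=p[:2]-.0082*u; w=c[:2]-h
print(p,a,'rod frame target',w@u,u[0]*w[1]-u[1]*w[0],'dyaw',c[2]-a,'rodz',p[2]-.0067)
for n in('top','side'):
    s=snap(n)
    for r in nets.recognise(s,'roll1'):
        w=world(s,r['location']); d=w[:2]-h; print(n,'roll',round(r['conf'],2),'along %.3f lat %.3f z %.3f'%(d@u,d[1]*u[0]-d[0]*u[1],w[2]))
E
python3 rel.py '[.6462,.0008,-.1898]'
```

```text
[0.4016 0.0478 0.0515] -0.19030540513670297 rod frame target 0.2572418167318211 7.905512846718976e-05 dyaw 0.0005054051367029688 rodz 0.04480634360852459
top roll 0.66 along 0.057 lat -0.003 z 0.061
top roll 0.58 along 0.269 lat -0.000 z 0.064
top roll 0.56 along 0.084 lat -0.005 z 0.066
top roll 0.47 along 0.241 lat -0.004 z 0.068
side roll 0.95 along 0.239 lat 0.002 z 0.059
side roll 0.8 along 0.269 lat 0.006 z 0.063
side roll 0.71 along 0.085 lat 0.010 z 0.062
```

step_arm(rows=[0.2, -0.04, 0, 0, 0.4, -0.08, 0, 0, 0.55, -0.105, 0, 0, 0.55, -0.105, 0, 0, 0.55, -0.105, 0, 0, 0.55, -0.105, 0, 0, 0.55, -0.105, 0, 0, 0.55, -0.105, 0, 0, 0.55, -0.105, 0, 0, 0.55, -0.105, 0, 0, 0.4, -0.08, 0, 0, 0.2, -0.04, 0, 0])

```text
clock: 24.55
position: [0.5141, 0.026, 0.0511]
eef_rot: [0.095, 0.995, 0.0, 0.0]
force: [0.6, 0.1, -0.7]
grip_width: 0.174
grasp_force: 30.0
```

step_arm(rows=[0, 0, 0, 0, 0, 0, 0, 0])

```text
clock: 24.75
position: [0.5129, 0.0263, 0.051]
eef_rot: [0.095, 0.995, 0.0, -0.0]
force: [-0.2, -0.2, -1.0]
grip_width: 0.169
grasp_force: 30.0
```

```bash
python3 rel.py '[.6462,.0008,-.1898]'
```

```text
[0.5129 0.0263 0.051 ] -0.19024519987448477 rod frame target 0.14391835863474914 0.0001458167472082085 dyaw 0.0004451998744847696 rodz 0.04427308375435259
top roll 0.58 along 0.129 lat -0.002 z 0.070
top roll 0.58 along 0.157 lat -0.000 z 0.064
side roll 0.81 along 0.154 lat 0.006 z 0.063
side roll 0.56 along 0.126 lat 0.005 z 0.064
side roll 0.49 along 0.052 lat 0.018 z 0.050
```

Threaded; now lift gently to the same height.

step_arm(rows=[0, 0, 0.15, 0, 0, 0, 0.15, 0, 0, 0, 0.15, 0, 0, 0, 0.2, 0, 0, 0, 0.3, 0, 0, 0, 0.4, 0, 0, 0, 0.5, 0, 0, 0, 0.5, 0, 0, 0, 0.5, 0, 0, 0, 0.5, 0, 0, 0, 0.3, 0, 0, 0, 0.2, 0])

```text
clock: 26.15
position: [0.5135, 0.0262, 0.129]
eef_rot: [0.095, 0.995, 0.0, 0.001]
force: [0.2, -0.5, -2.8]
grip_width: 0.17
grasp_force: 30.0
```

step_arm(rows=[0, 0, 0.3, 0, 0, 0, 0.4, 0, 0, 0, 0.5, 0, 0, 0, 0.3, 0, 0, 0, 0.15, 0, 0, 0, 0, 0, 0, 0, 0, 0, 0, 0, 0, 0])

```text
clock: 26.95
position: [0.5129, 0.0263, 0.1605]
eef_rot: [0.095, 0.995, 0.0, -0.001]
force: [-0.5, 0.2, -2.6]
grip_width: 0.167
grasp_force: 30.0
```

```bash
python3 rel.py '[.6462,.0008,-.1898]'; python3 ov.py ov3.png
```

```text
[0.5129 0.0263 0.1605] -0.19029654785622693 rod frame target 0.14389268604645594 0.00021340318728472682 dyaw 0.0004965478562269365 rodz 0.1538474309445327
top roll 0.84 along 0.129 lat -0.005 z 0.168
top roll 0.73 along 0.155 lat -0.002 z 0.164
side roll 0.74 along 0.129 lat 0.005 z 0.170
side roll 0.56 along 0.073 lat 0.012 z 0.168
side roll 0.53 along 0.156 lat 0.007 z 0.165
[0.5131 0.0263 0.1607] -0.19026657584273696 [-0.4616  0.3991 -2.5427] [ 0.008   0.2487 -0.0319] 0.168072985765457
top roll 0.78 along 0.129 lat -0.003 z 0.170
top roll 0.61 along 0.156 lat 0.002 z 0.164
top roll 0.6 along 0.270 lat -0.138 z 0.105
side roll 0.67 along 0.047 lat 0.015 z 0.138
side roll 0.66 along 0.154 lat 0.008 z 0.164
side roll 0.6 along 0.074 lat 0.012 z 0.170
side roll 0.55 along 0.249 lat 0.182 z 0.068
side roll 0.52 along 0.129 lat 0.002 z 0.171
```

View pics/ov3.png

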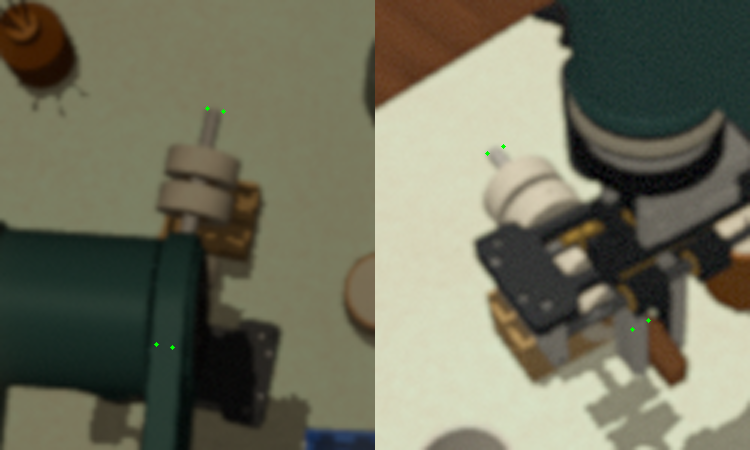

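All four hang level: rolls at (200,180) in the left half and along the rod on the right, caddy empty. Now carry to the dispenser, pulled back from the pens.

step_arm(rows=[-0.2, 0, 0, 0, -0.4, 0, 0, 0, -0.6, 0, 0, 0, -0.7, 0, 0, 0, -0.7, 0, 0, 0, -0.7, 0, 0, 0, -0.6, 0, 0, 0, -0.5, -0.2, 0, 0, -0.3, -0.4, 0, 0, -0.2, -0.6, 0, 0, -0.1, -0.8, 0, 0, 0, -0.8, 0, 0])

```text
clock: 28.55
position: [0.4131, -0.0312, 0.1612]
eef_rot: [0.095, 0.995, -0.0, 0.0]
force: [0.3, -0.4, -2.5]
grip_width: 0.166
grasp_force: 30.0
```

step_arm(rows=[0, -0.8, 0, 0.05, 0, -0.8, 0, 0.05, 0, -0.8, 0, 0.05, 0, -0.8, 0, 0.05, 0, -0.8, 0, 0.05, 0, -0.8, 0, 0.05, 0, -0.8, 0, 0.05, 0, -0.8, 0, 0.05, 0, -0.8, 0, 0.05, 0, -0.8, 0, 0.05, 0, -0.8, 0, 0.05, 0, -0.8, 0, 0.05])

```text
clock: 29.75
position: [0.4128, -0.2237, 0.161]
eef_rot: [0.05, 0.999, -0.0, -0.0]
force: [-0.1, -0.7, -2.2]
grip_width: 0.167
grasp_force: 30.0
```

step_arm(rows=[0, -0.7, 0, 0.03, 0, -0.5, 0, 0.03, 0, -0.35, 0, 0, 0.2, -0.2, 0, 0, 0.4, -0.08, 0, 0, 0.6, 0, 0, 0, 0.6, 0, 0, 0, 0.6, 0, 0, 0, 0.6, 0, 0, 0, 0.6, 0, 0, 0, 0.6, 0, 0, 0, 0.5, 0, 0, 0])

```text
clock: 30.95
position: [0.5084, -0.2583, 0.161]
eef_rot: [0.045, 0.999, 0.0, -0.0]
force: [0.1, -0.2, -1.9]
grip_width: 0.168
grasp_force: 30.0
```

step_arm(rows=[0.4, 0, 0, 0, 0.2, 0, 0, 0, 0.1, 0, 0, 0, 0, 0, 0, 0, 0, 0, 0, 0])

```text
clock: 31.45
position: [0.5209, -0.2584, 0.1611]
eef_rot: [0.046, 0.999, 0.0, -0.0]
force: [-0.5, 0.1, -2.0]
grip_width: 0.17
grasp_force: 30.0
```

```bash
python3 rel.py '[.6215,-.2671,-.0905]'
```

```text
[ 0.5209 -0.2584  0.1611] -0.09151220172485494 rod frame target 0.1091301327562927 0.0005260547548070447 dyaw 0.0010122017248549442 rodz 0.15444917785863024
top roll 0.87 along 0.157 lat 0.006 z 0.168
top roll 0.6 along 0.129 lat 0.008 z 0.174
top roll 0.4 along 0.083 lat 0.024 z 0.164
side roll 0.79 along 0.156 lat 0.016 z 0.163
side roll 0.66 along 0.125 lat 0.017 z 0.159
side roll 0.64 along 0.045 lat 0.021 z 0.144
side roll 0.59 along 0.077 lat 0.025 z 0.153
```

step_arm(rows=[0, 0, -0.2, 0, 0, 0, -0.4, 0, 0, 0, -0.5, 0, 0, 0, -0.5, 0, 0, 0, -0.5, 0, 0, 0, -0.5, 0, 0, 0, -0.5, 0, 0, 0, -0.4, 0, 0, 0, -0.4, 0, 0, 0, -0.25, 0, 0, 0, -0.13, 0, 0, 0, 0, 0])

```text
clock: 32.85
position: [0.5213, -0.2584, 0.0755]
eef_rot: [0.046, 0.999, 0.0, 0.0]
force: [0.3, 0.4, -2.5]
grip_width: 0.168
grasp_force: 30.0
```

```bash
python3 rel.py '[.6215,-.2671,-.0905]'; python3 -c "from h import *;o=manip.get_obs();print(o['force'],o['torque'])"
```

```text
[ 0.5213 -0.2584  0.0755] -0.09126184421331614 rod frame target 0.10880722864919891 0.0004590162241515424 dyaw 0.0007618442133161402 rodz 0.06876043510952616
top roll 0.72 along 0.158 lat 0.007 z 0.081
top roll 0.66 along 0.129 lat 0.010 z 0.088
top roll 0.56 along 0.083 lat 0.025 z 0.078
side roll 0.74 along 0.155 lat 0.014 z 0.080
side roll 0.65 along 0.079 lat 0.023 z 0.063
side roll 0.58 along 0.125 lat 0.014 z 0.077
side roll 0.4 along 0.050 lat 0.026 z 0.064
[-0.43172059 -0.23513478 -2.96026097] [ 0.03514145  0.20727576 -0.02287038]
```

step_arm(rows=[0, 0, -0.05, 0, 0, 0, 0, 0])

```text
clock: 33.25
position: [0.5215, -0.2585, 0.0748]
eef_rot: [0.046, 0.999, -0.0, 0.0]
force: [1.0, 0.7, -1.7]
grip_width: 0.166
grasp_force: 30.0
```

step_arm(rows=[0, 0, 0, 0, 0, 0, 0, 0, 0, 0, 0, 0, 0, 0, 0, 0, 0, 0, 0, 0, 0, 0, 0, 0], claw=-0.1)

```text
clock: 33.85
position: [0.5213, -0.2584, 0.0746]
eef_rot: [0.046, 0.999, 0.0, 0.0]
force: [-0.5, -0.3, 0.1]
grip_width: 0.452
grasp_force: 0.0
```

step_arm(rows=[0, 0, 0.3, 0, 0, 0, 0.6, 0, 0, 0, 1, 0, 0, 0, 1, 0, 0, 0, 1, 0, 0, 0, 1, 0, 0, 0, 1, 0, 0, 0, 1, 0, -0.5, 0, 1, 0, -1, 0, 0, 0, -1, 0, 0, 0, -1, 0, 0, 0])

```text
clock: 35.05
position: [0.4508, -0.2584, 0.2341]
eef_rot: [0.046, 0.999, -0.001, 0.001]
force: [-0.1, 1.2, 0.4]
grip_width: 0.449
grasp_force: 0.0
```

step_arm(rows=[1, 0, 0, 0, 1, 0, 0, 0, 1, 0, 0, 0, 1, 0, 0.5, 0, 1, 0, 0.5, 0, 1, 0, 0.5, 0, 1, 0, 0.5, 0, 1, 0, 0.5, 0, 1, 0, 0, 0, 0, 0, 0, 0, 0, 0, 0, 0])

```text
clock: 36.15
position: [0.631, -0.2583, 0.2827]
eef_rot: [0.046, 0.999, 0.0, -0.0]
force: [0.2, 0.4, -0.4]
grip_width: 0.453
grasp_force: 0.0
```

Run:
```python
from chk import *
p,a,o=tcp(); print(p)
c=np.array([.6215,-.2671]);u=np.array([np.cos(-.0905),np.sin(-.0905)])
for n in('wrist','side'):
    s=snap(n)
    if n=='wrist': save(s,'fin.png')
    for t in('roll1','rod'):
        for r in nets.recognise(s,t):
            w=world(s,r['location']); d=w[:2]-c; print(n,t,round(r['conf'],2),'along %.3f lat %.3f z %.3f'%(d@u,d[1]*u[0]-d[0]*u[1],w[2]))
    if n=='wrist':
        g=[r['region'] for r in nets.silhouettes(s,'rod')]
        if g: q,f=fit([(s,g[0])],ROD,[.513,-.2576,-.09],.068); print('rodfit',q,f,int(g[0].sum()))
```

```text
[ 0.631  -0.2583  0.2827]
wrist roll1 0.94 along 0.044 lat -0.005 z 0.085
wrist roll1 0.78 along -0.056 lat -0.002 z 0.086
wrist roll1 0.68 along 0.019 lat 0.001 z 0.085
wrist roll1 0.56 along -0.029 lat -0.000 z 0.086
wrist rod 0.58 along -0.085 lat -0.005 z 0.072
rodfit [ 0.5123 -0.2582 -0.0896] 0.6608177444439599 1349
side roll1 0.71 along -0.002 lat 0.269 z 0.023
side roll1 0.68 along -0.059 lat 0.015 z 0.075
side roll1 0.55 along -0.033 lat 0.015 z 0.075
side roll1 0.45 along 0.048 lat 0.012 z 0.078
side rod 0.83 along -0.097 lat 0.006 z 0.076
```

```bash
python3 -c "from bench import manip; print(manip.close_job())"
```

```text
the job is handed in; nothing more can be done
None
```

The job is handed in, but no verdict came back: my last camera check showed the rod lying in both notches with all four rolls hung between the cheeks, and the gripper had let go and moved clear.

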